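Make up the tray and hold it over the bench pin

ROBOT

A 6-joint arm with a two-finger parallel gripper is mounted at the origin on the work surface. World frame = base frame: x ahead of the robot, y to its left, z up, the work surface at z = 0. Lengths are in m, angles in degrees, forces in N, time in s.
With the tool pointing down it reaches from about 0.375 to 0.975 m from the base axis. Payload 3.8 kg.
Tool frame: the origin (TCP) lies at the centre of the arm's flange, where the gripper is bolted on; the fingertips stand 173 mm ahead of it and the grasp point (between the pads) lies 155 mm ahead of it (ctrl.hold_point_z is the distance from the TCP to the grasp point, in m); z points along the fingers, y is the line along which they close (so a half turn about z gives the same grasp; the last joint's range is limited). The gripper opens to 85 mm and grips with 20 to 120 N. Pads are 22 mm wide; open, the fingers measure 114 mm over their backs; the gripper's body (76 mm by 85 mm) begins 54 mm behind the grasp point. The pads swing forward as they close: fully open they stand 13 mm farther back than shut.
Start: joints at [-78.547, 15.12, 91.902, -0, 72.978, -2.114], TCP at [0.158, -0.656, 0.405] pointing down, gripper open.
Joint ranges: [-150.88, 150.88], [-54.13, 125.18], [17.81, 147.31], [-75.09, 255.09], [0, 152.58], [-146.25, 146.25]. Speed limits (degrees/s): [147.25, 147.25, 180, 180, 180, 180].

INTERFACE

Orientations are given as a 3x3 rotation matrix whose columns are the frame's x, y, z axes.
In Python, from station import sensors, eyes, ctrl gives the robot as it stands. The module is installed in compiled form; this text tells all that it offers.
- The arm moves only by the shell command python3 -m jog 'ROWS' [OPENING]. ROWS is JSON, a list that holds one entry, the list of rows, each a list of 4 numbers: the shift along the tool's x, y, z in m, then the turn about the tool's z in degrees. A call has 1 to 10 rows; each row shifts and turns the commanded pose from where the row before left it, along the tool's axes as they then stand; what a row does not reach is not made up. A row lasts 1/8 s, in which the tool goes at most 62.5 mm and 10.7 degrees, less where a joint would pass 70% of its speed; a pose out of reach is approached as far as the arm can. A call with a gripper value outside its range is refused whole. OPENING is the closure, from -1 (fully open) to 1 (shut), set as the call begins (- or left out, the last holds). The fingers move at their own pace and stop on an object; the grip force is fixed at half the most. Time passes only in rows, so rows that do not move let the fingers close. It gives the time, the measured TCP pose, the force, the opening and the grip force at its end, in the units of the state.
- sensors.sense(): the state, without advancing time (a new reading comes with each control period).
- eyes.grab_frame(name): name is "scene" or "top" or "wrist"; returns a dict with "color" (480x640x3 uint8, red, green, blue), "vertical_fov" (degrees; the focal length in pixels is half the picture's height over the tangent of half this angle, whatever the lens; pixels are square), "cx", "cy" (the principal point, pixels), "position" and "attitude" of the camera in the world. Camera axes: x right, y up, looking along -z (the intrinsics and any distortion apply to the point x, -y, -z); pixel columns grow to the right and rows downward; lengths in m; the calibration is good to about 2 mm. A picture is of the moment at which its call begins. There is no depth.
- ctrl.hand_in(): hands the job in; it is judged then, once.
The state is a dict: "t": time; "qpos": joint angles; "qd": joint speeds; "joint_torque": joint torques, N m; "tcp_pos": TCP position; "eef_rot": TCP orientation; "wrist_force": force on the tool from outside, world axes, zero at the start; "torque": the same for the moment, N m; "opening": finger opening in m; "grip_force": force on a finger pad.
Only numpy, scipy, OpenCV 4.12 (cv2) and the standard library are available. Lean on these libraries where they do the work, as an engineer would, in place of code of your own. Each camera call takes 0.05 s, during which the arm holds its last target. There are 200 camera calls.

TASK

Take the round-headed punch out of the wooden punch block and slide it, tip down and fully home, into the upright steel tube on the small wooden tray while the tray stands on the bench. Then lift the tray (it has an upright handle for that) and carry it to the wooden bench pin without letting the loose brass ball leave its shallow pocket. Finish while still holding the tray, still and level, about 10 cm above the middle of the bench pin, and leave everything else where it is.

Things in the scene. Friction and masses are not known exactly. Their poses are not given: they have to be found in the camera images.
- tray: Loose wooden tray, a plate 160 (x) x 90 (y) x 8 mm, about 0.35 kg without its load. Origin: middle of its underside; z up. It carries an upright handle in the middle, a steel tube at x = -62 mm, a shallow ball pocket at x = +55 mm (all on y = 0). It balances about its middle when loaded with ball and punch.
- tray_handle (a point): Point to grip on the tray's handle, 50 mm above the tray's underside, right over its middle. The handle is an upright wooden fin, 24 mm thick (tray y), 44 mm long (tray x), from the plate's top (8 mm) to 68 mm above the underside. Axes are the tray's: close the fingers along y; a grip of 25 to 50 N holds it firmly, a much harder squeeze can make it creep and tilt.
- tray_tube (a point): Centre of the mouth of the tray's upright steel tube, 48 mm above the tray's underside. Bore 13.4 mm, in the top 10 mm flaring to 23 mm at the mouth (outside 29 mm); 40 mm deep, closed below by the plate.
- tray_tube_floor (a point): Centre of the tube's floor, 40 mm below its mouth, 8 mm above the tray's underside.
- tray_pocket (a point): Centre of the ball when it rests in the middle of its pocket, 20 mm above the tray's underside. The pocket is a ring 28 mm inside, 38 mm outside, with a rim only 4 mm high standing on the plate; the ball has about 5 mm of play in it.
- ball_center (a point): Centre of the loose brass ball, 24 mm in diameter, 60 g, in the tray's pocket. It rolls freely.
- round_punch: Loose steel punch with a round head, standing upright in one of the two holes of the punch block (either one); 85 mm long, 60 g. Shank 10.6 mm in diameter with a tapered tip, from 0 to 57 mm; head a cylinder 20 mm in diameter from 57 to 85 mm. Origin: middle of its tip; z points along it to the head.
- round_punch_head (a point): Middle of the round punch's head, on the axis, 71 mm above its tip.
- round_punch_tip (a point): The round punch's tip (its lowest point, on the axis).
- square_punch: Loose steel punch with a square head (20 mm) and a square shank 11.5 mm, 85 mm long, standing upright in the other hole of the block; not needed, leave it. It does not fit the tube. Origin: middle of its tip.
- block: Fixed wooden punch block, 50 (x) x 150 (y) x 50 mm high. Two square holes, 13.5 mm wide and 35 mm deep, at y = -45 and +45 mm; punches in it stand on the hole floors, 15 mm above the bench, so their heads end 50 mm above the block. Origin: middle of its underside. It may be to the left or the right of the tray.
- pin: Fixed wooden bench pin with a V slot on a dark steel clamp plate 130 (x) x 90 (y) mm; the wood is about 125 x 70 mm and its top is 45 mm above the bench. Origin: on the bench below the middle of the wood. On the other side of the tray than the block.
- pin_top (a point): Middle of the bench pin at its top face, 45 mm above the bench.
- jar: Loose amber glass jar with a white cap, 54 mm in diameter, 75 mm high; a bystander. Origin: middle of its underside.
- bench_block: Loose flat steel bench block, 75 x 75 x 22 mm; a bystander. Origin: middle of its underside.
- ring_clamp: Loose wooden ring clamp with a brass band, 130 x 28 x 24 mm, lying; a bystander. Origin: middle of its underside.
Mind the look-alikes: they are no part of the job. Leave any blue or purple look-alike of the pin alone.

How it is judged (in metres and radians):
On the way, in this order (a step that is already met when the one before it is completed fails the run):
1. the round-headed punch stands fully home in the tray's tube, the tray standing on the bench (distance between round_punch_tip and tray_tube_floor below 0.007 m and angle between the z axis of round_punch and the z axis of tray, either way round below 0.2 rad and height (world z) of tray below 0.01 m), for 0.2 s.
2. the tray is lifted off the bench in the fingers, with the ball in its pocket and the punch in its tube (height (world z) of tray above 0.03 m and contact force between the fingers and tray above 1 N and distance between ball_center and tray_pocket below 0.016 m and distance between round_punch_tip and tray_tube_floor below 0.007 m and angle between the z axis of round_punch and the z axis of tray, either way round below 0.2 rad), for 0.2 s.
At the end, for the whole second after the job is handed in: Tray held in the fingers, at rest (0.02 m/s, 0.15 rad/s), tilt under 0.14 rad, its middle within 40 mm of the pin's middle, underside 60-150 mm above the pin, not touching it; ball within 16 mm of the pocket's centre; round punch in line with the tube, tip within 7 mm of its floor (contact force between the fingers and tray above 1 N and contact force between tray and pin below 0.1 N and horizontal distance between tray and pin_top below 0.04 m and height (world z) of tray between 0.105 and 0.195 m and angle between tray's own z axis and vertical below 0.14 rad and linear speed of tray below 0.02 m/s and angular speed of tray below 0.15 rad/s and distance between ball_center and tray_pocket below 0.016 m and distance between round_punch_tip and tray_tube_floor below 0.007 m and angle between the z axis of round_punch and the z axis of tray, either way round below 0.2 rad); the arm keeps its last pose, push and grip.
It fails at once if the ball leaves its pocket (distance between ball_center and tray_pocket above 0.018 m).
It fails at once if the square punch is disturbed (moved more than 20 mm) (distance of square_punch from where it was at the start of the episode above 0.02 m).
It fails at once if the jar is disturbed (moved more than 30 mm) (distance of jar from where it was at the start of the episode above 0.03 m).
It fails at once if the bench block is disturbed (moved more than 30 mm) (distance of bench_block from where it was at the start of the episode above 0.03 m).
It fails at once if the ring clamp is disturbed (moved more than 30 mm) (distance of ring_clamp from where it was at the start of the episode above 0.03 m).
It also fails if it takes over 61 s, if anything falls off the work surface, if the arm or the gripper's body presses on something with over 40 N, if the wrist force passes 120 N, or if a joint passes its speed limit or range.

## Working session

There is one attempt and no reset: what is moved stays moved. The work goes in short steps, Python scripts to look and compute and a shell command to move; the robot and the scene stay as the last step left them, time stands still between calls to the robot, and variables do not carry over. Pictures are saved under pics/ and viewed, at most 10 in all, crops included, and the job is handed in when it is done.

```bash
mkdir -p pics; cat > h.py <<'E'
import numpy as np, cv2, json
from station import sensors, eyes, ctrl
def snap(n,f):
    d=eyes.grab_frame(n); cv2.imwrite('pics/'+f+'.png',d['color'][:,:,::-1])
    np.savez('pics/'+f+'.npz',**{k:d[k] for k in d if k!='color'}); 
    return d
def at(f,u,v,z):
    d=np.load('pics/'+f+'.npz',allow_pickle=True); F=240/np.tan(np.radians(float(d['vertical_fov']))/2)
    r=np.array(d['attitude'])@np.array([(u-d['cx'])/F,-(v-d['cy'])/F,-1]); p=np.array(d['position'])
    return (p+r*(z-p[2])/r[2]).round(4)
E
python3 - <<'E'
from h import *
for n in ['top','scene']:
    d=snap(n,n); print({k:d[k] for k in d if k!='color'})
print(sensors.sense())
E
```

```text
{'vertical_fov': 55.24834513086888, 'cx': 318.2222519299792, 'cy': 234.62509433561445, 'position': array([0.34467325, 0.06359931, 1.17086469]), 'attitude': array([[ 9.49508535e-04,  9.87591963e-01, -1.57038889e-01],
       [-9.99970435e-01,  2.13602288e-03,  7.38695094e-03],
       [ 7.63073204e-03,  1.57027232e-01,  9.87564793e-01]])}
{'vertical_fov': 52.18914888247025, 'cx': 321.7691816194204, 'cy': 238.97596947127573, 'position': array([ 1.40491412, -0.27856574,  0.97160054]), 'attitude': array([[ 0.32687814, -0.64420117,  0.69148792],
       [ 0.94496574,  0.21210749, -0.24909872],
       [ 0.01379992,  0.73485731,  0.67808133]])}
{'t': 0.1, 'qpos': array([-7.85488096e+01,  1.51645035e+01,  9.19748530e+01,  1.58188631e-03,
        7.29786617e+01, -2.11466081e+00]), 'qd': array([ 0.00246317, -0.17923864, -0.15650469, -0.00644193, -0.01645163,
        0.06339083]), 'joint_torque': array([ 4.40806771e-04, -5.16706610e+01, -3.68590164e+01, -5.36442417e-05,
        6.31798306e-03,  1.31250420e-05]), 'tcp_pos': array([ 0.15826356, -0.65585339,  0.40347674]), 'eef_rot': array([[ 9.72102896e-01,  2.34554497e-01, -3.83065188e-04],
       [ 2.34554787e-01, -9.72100795e-01,  2.02404407e-03],
       [ 1.02370664e-04, -2.05742888e-03, -9.99997878e-01]]), 'wrist_force': array([ 0.32196029,  0.6590826 , -0.36531251]), 'torque': array([-0.04331771, -0.01259171, -0.00309416]), 'grip_force': 0.0, 'opening': 0.08548240535158481}
```

View pics/top.png

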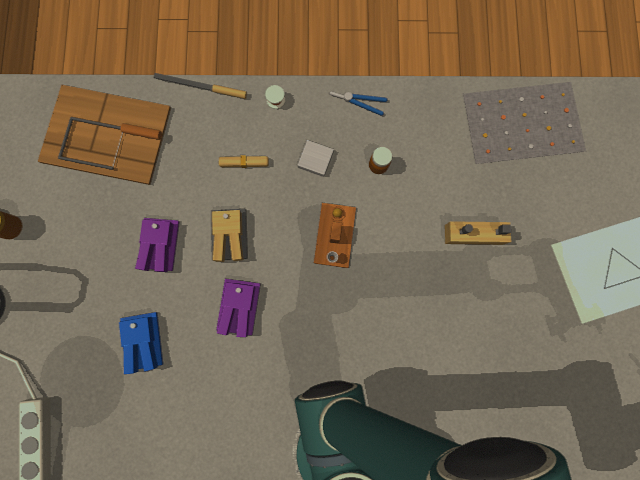

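View pics/scene.png

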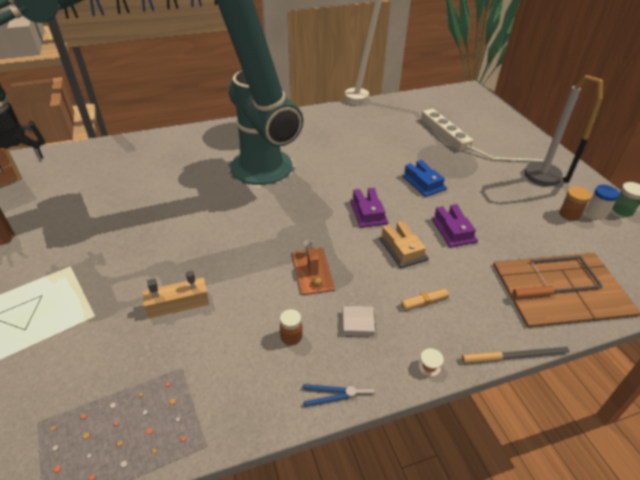

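The top view shows the block at (480,232) with two punches, the tray at (335,236) with its tube at (332,257) and ball at (338,212), and the wooden pin at (229,235). The jar at (380,160) and bench block at (317,157) are nearby. I'll enlarge these.

```bash
python3 - <<'E'
from h import *
t=cv2.imread('pics/top.png');s=cv2.imread('pics/scene.png')
a=cv2.resize(t[195:275,305:365],None,fx=5,fy=5,interpolation=2)
b=cv2.resize(t[210:255,435:525],None,fx=5,fy=5,interpolation=2)
c=cv2.resize(s[260:320,135:215],None,fx=4,fy=4,interpolation=2)
o=np.zeros((600,800,3),np.uint8)
o[:400,:300]=a;o[:225,310:760]=b;o[240:480,310:630]=c
d=cv2.resize(t[200:270,200:255],None,fx=2.5,fy=2.5,interpolation=2);o[240:240+d.shape[0],640:640+d.shape[1]]=d
cv2.imwrite('pics/c1.png',o)
E
```

```text
(no output)
```

View pics/c1.png

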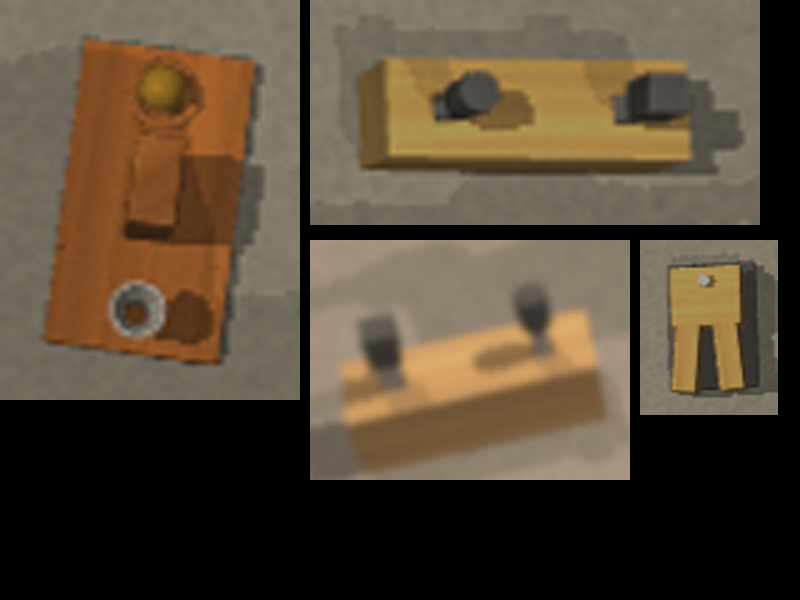

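The crop shows the round punch's head top at (479,90), in the hole nearer the tray. The tube mouth is at (137,310), the handle top at (156,180) and the ball at (162,90).

```bash
python3 - <<'E'
from h import *
A=lambda u,v,z: at('top',305+u/5,195+v/5,z)
B=lambda u,v,z: at('top',435+(u-310)/5,210+v/5,z)
P=lambda u,v,z: at('top',200+(u-640)/2.5,200+(v-240)/2.5,z)
print('punch',B(479,90,.1),'sq',B(663,95,.1)); c=[B(*q,.05) for q in [(385,60),(690,60),(692,160),(390,163)]];print('block',np.mean(c,0),c)
print('tube',A(137,310,.048),'handle',A(156,180,.068),'ball',A(162,90,.02)); c=[A(*q,.008) for q in [(84,40),(256,63),(220,360),(45,340)]];print('tray',np.mean(c,0),c)
c=[P(*q,.045) for q in [(668,265),(740,265),(745,388),(672,390)]];print('pin',np.mean(c,0),c)
E
```

```text
punch [ 0.5317 -0.3022  0.1   ] sq [ 0.5295 -0.3897  0.1   ]
block [ 0.530075 -0.34875   0.05    ] [array([ 0.5555, -0.2731,  0.05  ]), array([ 0.5558, -0.4255,  0.05  ]), array([ 0.5054, -0.4232,  0.05  ]), array([ 0.5036, -0.2732,  0.05  ])]
tube [0.4676 0.0203 0.048 ] handle [0.5291 0.0115 0.068 ] ball [0.5839 0.0059 0.02  ]
tray [0.529125 0.0111   0.008   ] [array([0.6127, 0.0457, 0.008 ]), array([ 0.6008, -0.0435,  0.008 ]), array([ 0.4465, -0.0234,  0.008 ]), array([0.4565, 0.0656, 0.008 ])]
pin [0.523275 0.282875 0.045   ] [array([0.5855, 0.3231, 0.045 ]), array([0.5857, 0.2511, 0.045 ]), array([0.462 , 0.2428, 0.045 ]), array([0.4599, 0.3145, 0.045 ])]
```

```bash
cat >> h.py <<'E'
def go(x,y,z,yaw=None):
    s=sensors.sense();R=s['eef_rot'];d=R.T@(np.array([x,y,z])-s['tcp_pos'])
    print('tcp',s['tcp_pos'].round(4),'t',s['t'],'tool-y angle',np.degrees(np.arctan2(R[1,1],R[0,1])).round(2),'delta tool',d.round(4),'open',round(float(s['opening']),4),'grip',s['grip_force'],'F',s['wrist_force'].round(1),'tilt z',R[:,2].round(4))
E
python3 -m jog '[[[0,0,0,10.4],[0,0,0,10.4],[0.0326,-0.0397,0,0],[0.0326,-0.0397,0,0],[0.0326,-0.0397,0,0],[0.0326,-0.0397,0,0],[0.0326,-0.0397,0,0],[0.0326,-0.0397,0,0],[0.0326,-0.0397,0,0],[0.0326,-0.0397,0,0]]]' -1
python3 -m jog '[[[0.032,-0.039,0,0],[0.032,-0.039,0,0],[0,0,0,0]]]'
python3 -c "
from h import *
go(.5315,-.303,.241)
d=snap('wrist','w1');print(d['position'],d['attitude'])"
```

```text
t: 1.35
tcp_pos: [0.4579, -0.3725, 0.4042]
eef_rot: [[0.992, -0.126, -0.001], [-0.126, -0.992, 0.0], [-0.001, -0.0, -1.0]]
wrist_force: [0.7, -0.9, -0.5]
opening: 0.0855
grip_force: 0.0
t: 1.72
tcp_pos: [0.5323, -0.302, 0.404]
eef_rot: [[0.993, -0.121, -0.0], [-0.121, -0.993, 0.001], [-0.0, -0.001, -1.0]]
wrist_force: [0.7, -0.8, -0.0]
opening: 0.0851
grip_force: 0.0
tcp [ 0.5323 -0.302   0.404 ] t 1.725 tool-y angle -96.97 delta tool [-0.0006  0.0013  0.163 ] open 0.0851 grip 0.0 F [ 0.7 -0.8 -0. ] tilt z [-3.0e-04  1.3e-03 -1.0e+00]
[ 0.61312469 -0.31128324  0.37412536] [[-0.12211611  0.94190365  0.31289801]
 [-0.99251485 -0.11544864 -0.03982306]
 [-0.00138584 -0.31541896  0.94895151]]
```

View pics/w1.png

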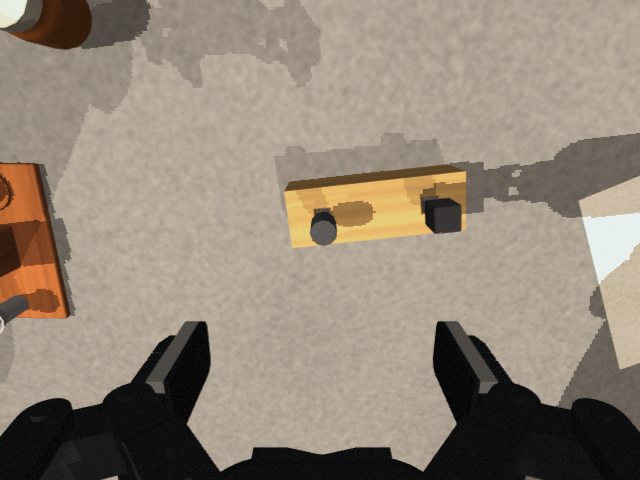

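The wrist view shows the round punch's head top at about (323,233), well centred between the fingers. The square head is at (444,216).

```bash
python3 -c "
from h import *
print(at('w1',323,233,.1),at('w1',443,217,.1))"
python3 -m jog '[[[0,0.001,0.04,0],[0,0,0.04,0],[0,0,0.03,0],[0,0,0.02,0],[0,0,0,0]]]' -0.2
python3 -c "
from h import *
go(.5315,-.303,.241)
d=snap('wrist','w2')"
```

```text
[ 0.5328 -0.3023  0.1   ] [ 0.5342 -0.3894  0.1   ]
t: 2.4
tcp_pos: [0.529, -0.3058, 0.2728]
eef_rot: [[0.992, -0.127, -0.003], [-0.127, -0.992, 0.002], [-0.004, -0.001, -1.0]]
wrist_force: [0.4, 0.4, 0.1]
opening: 0.0516
grip_force: 0.0
tcp [ 0.529  -0.3058  0.2728] t 2.4 tool-y angle -97.29 delta tool [ 0.0022 -0.0031  0.0318] open 0.0516 grip 0.0 F [0.4 0.4 0.1] tilt z [-0.0034  0.0019 -1.    ]
```

View pics/w2.png

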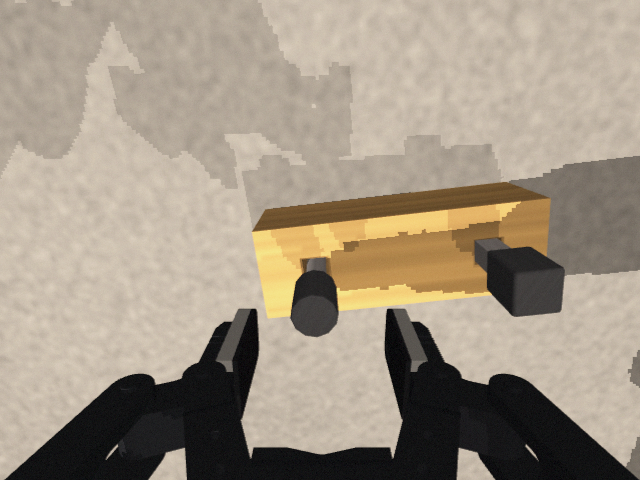

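Here the round head's top face is centred at about (315,312) and the mid-line of the fingers is near column 322.

```bash
python3 -c "
from h import *
print(at('w2',315,312,.1))"
python3 -m jog '[[[0.0025,-0.0025,0.012,0],[0,0,0.012,0],[0,0,0.008,0],[0,0,0,0]]]'
python3 -c "
from h import *
go(.532,-.3025,.241)"
```

```text
[ 0.5346 -0.3031  0.1   ]
t: 2.95
tcp_pos: [0.5326, -0.3031, 0.2415]
eef_rot: [[0.992, -0.126, -0.002], [-0.126, -0.992, 0.001], [-0.002, -0.001, -1.0]]
wrist_force: [0.4, 0.6, 0.6]
opening: 0.0512
grip_force: 0.0
tcp [ 0.5326 -0.3031  0.2415] t 2.95 tool-y angle -97.22 delta tool [-0.0007 -0.0005  0.0005] open 0.0512 grip 0.0 F [0.4 0.6 0.6] tilt z [-0.0019  0.0011 -1.    ]
```

```bash

python3 -m jog '[[[0.001,0,0,0],[0,0,0,0],[0,0,0,0],[0,0,0,0],[0,0,0,0],[0,0,0,0]]]' 1
python3 -m jog '[[[0,0,-0.02,0],[0,0,-0.03,0],[0,0,-0.03,0],[0,0,-0.03,0],[0,0,0,0],[0,0,0,0]]]'
python3 -c "
from h import *
go(.4676,.02,.36)"
```

```text
t: 3.7
tcp_pos: [0.5343, -0.3037, 0.2433]
eef_rot: [[0.992, -0.126, 0.001], [-0.126, -0.992, -0.001], [0.001, 0.0, -1.0]]
wrist_force: [0.9, 0.6, 5.2]
opening: 0.0188
grip_force: 58.5
t: 4.45
tcp_pos: [0.5336, -0.3033, 0.3521]
eef_rot: [[0.992, -0.126, -0.001], [-0.126, -0.992, 0.001], [-0.001, -0.0, -1.0]]
wrist_force: [-0.4, 0.3, -0.9]
opening: 0.0188
grip_force: 58.6
tcp [ 0.5336 -0.3033  0.3521] t 4.45 tool-y angle -97.23 delta tool [-0.1061 -0.3124 -0.0076] open 0.0188 grip 58.55415165424347 F [-0.4  0.3 -0.9] tilt z [-1.1e-03  5.0e-04 -1.0e+00]
```

```bash

python3 -m jog '[[[-0.015,-0.0446,0,0],[-0.015,-0.0446,0,0],[-0.015,-0.0446,0,0],[-0.015,-0.0446,0,0],[-0.015,-0.0446,0,0],[-0.015,-0.0446,0,0],[-0.015,-0.0446,0,0],[0,0,0,0],[0,0,0,0]]]'
python3 -c "
from h import *
go(.4676,.02,.29)
d=snap('wrist','w3');d=snap('scene','s3');d=snap('top','t3')
t=cv2.imread('pics/w3.png');s=cv2.imread('pics/s3.png');q=cv2.imread('pics/t3.png')
o=np.zeros((600,800,3),np.uint8);o[:360,:480]=cv2.resize(t,(480,360));o[:300,485:785]=cv2.resize(s[220:295,275:350],(300,300),interpolation=2)
o[305:600,485:780]=cv2.resize(q[190:290,285:385],(295,295),interpolation=2)
cv2.imwrite('pics/c3.png',o)"
```

```text
t: 5.58
tcp_pos: [0.4688, 0.0193, 0.3515]
eef_rot: [[0.992, -0.125, -0.002], [-0.125, -0.992, -0.001], [-0.002, 0.001, -1.0]]
wrist_force: [-0.2, 0.1, -0.0]
opening: 0.0185
grip_force: 58.9
tcp [0.4688 0.0193 0.3515] t 5.575 tool-y angle -97.18 delta tool [-0.0011 -0.0006  0.0615] open 0.0185 grip 58.871294260025024 F [-0.2  0.1 -0. ] tilt z [-2.1e-03 -6.0e-04 -1.0e+00]
```

View pics/c3.png

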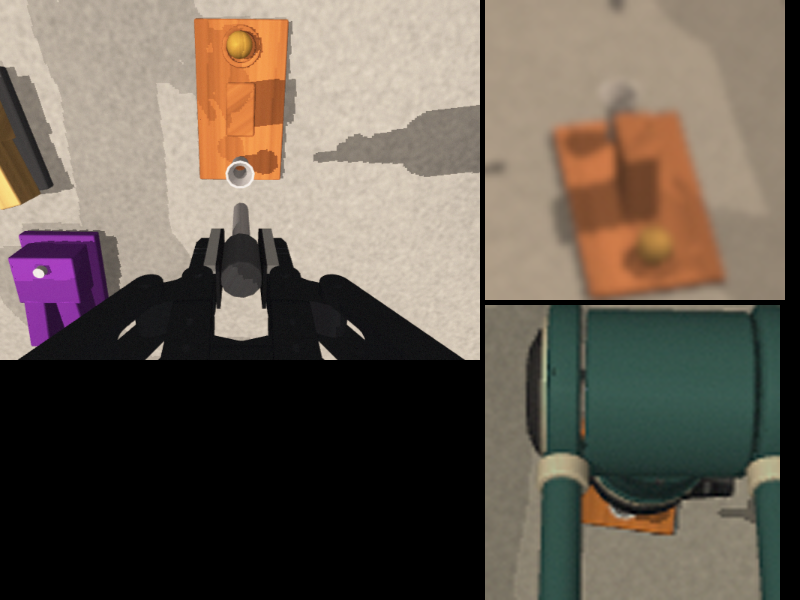

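The wrist view (drawn at 3/4 scale) shows the tube mouth at (240,174), i.e. (320,232) full size. The punch tip is at (240,204), i.e. (320,272), and the punch hangs straight.

```bash
python3 -c "
from h import *
print(at('w3',320,232,.048),[at('w3',320,272+4,z) for z in (.12,.125)], 'head bottom edge row 396',at('w3',320,374,.125+.085))
print('ball',at('w3',319,60,.02),'handle',at('w3',320,145,.068))"

```

```text
[0.4698 0.0205 0.048 ] [array([0.4655, 0.0209, 0.12  ]), array([0.4676, 0.0206, 0.125 ])] head bottom edge row 396 [0.4676 0.0204 0.21  ]
ball [0.5861 0.0064 0.02  ] handle [0.5321 0.0125 0.068 ]
```

```bash

python3 -m jog '[[[0.0005,0,0.03,0],[0,0,0.03,0],[0,0,0.012,0],[0,0,0,0]]]'
python3 -m jog '[[[0,0,0.006,0],[0,0,0.006,0],[0,0,0.006,0],[0,0,0,0]]]'
python3 -c "
from h import *
go(.4698,.0203,.235)
d=snap('wrist','w4')"
```

```text
t: 6.22
tcp_pos: [0.4694, 0.0187, 0.2799]
eef_rot: [[0.992, -0.127, -0.002], [-0.127, -0.992, -0.0], [-0.002, 0.0, -1.0]]
wrist_force: [-0.5, 1.2, -0.1]
opening: 0.0181
grip_force: 58.9
t: 6.72
tcp_pos: [0.4695, 0.0194, 0.2622]
eef_rot: [[0.992, -0.126, -0.001], [-0.126, -0.992, -0.0], [-0.001, 0.0, -1.0]]
wrist_force: [-0.8, -0.9, 0.1]
opening: 0.0182
grip_force: 58.9
tcp [0.4695 0.0194 0.2622] t 6.725 tool-y angle -97.22 delta tool [ 0.0002 -0.001   0.0272] open 0.0182 grip 58.86384665966034 F [-0.8 -0.9  0.1] tilt z [-6.e-04 -0.e+00 -1.e+00]
```

View pics/w4.png

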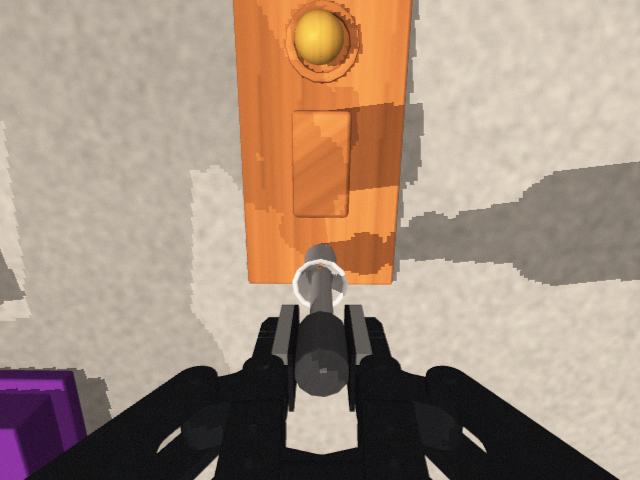

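The tip has entered the tube mouth (ring centred near (320,284)) with no contact force, and the ball sits in its pocket at (319,38).

```bash

python3 -m jog '[[[0,-0.0005,0.005,0],[0,0,0.005,0],[0,0,0.005,0],[0,0,0,0]]]'
python3 -m jog '[[[0,0,0.004,0],[0,0,0.003,0],[0,0,0.002,0],[0,0,0,0]]]'
python3 -c "
from h import *
go(.4698,.0203,.235)"
```

```text
t: 7.28
tcp_pos: [0.4696, 0.0198, 0.2471]
eef_rot: [[0.992, -0.126, -0.001], [-0.126, -0.992, -0.0], [-0.001, 0.0, -1.0]]
wrist_force: [-0.4, 0.1, -1.4]
opening: 0.0185
grip_force: 58.9
t: 7.78
tcp_pos: [0.4696, 0.0198, 0.2385]
eef_rot: [[0.992, -0.126, -0.0], [-0.126, -0.992, -0.0], [-0.0, 0.0, -1.0]]
wrist_force: [0.2, -0.1, -0.4]
opening: 0.0182
grip_force: 58.9
tcp [0.4696 0.0198 0.2385] t 7.775 tool-y angle -97.23 delta tool [ 0.0001 -0.0005  0.0035] open 0.0182 grip 58.86367857456207 F [ 0.2 -0.1 -0.4] tilt z [-4.e-04 -0.e+00 -1.e+00]
```

```bash

python3 -m jog '[[[0,0,0.0015,0],[0,0,0.0015,0],[0,0,0,0]]]'
python3 -m jog '[[[0,0,0.0015,0],[0,0,0.001,0],[0,0,0,0]]]'
```

```text
t: 8.15
tcp_pos: [0.47, 0.0198, 0.2363]
eef_rot: [[0.992, -0.126, 0.001], [-0.126, -0.992, -0.0], [0.001, -0.0, -1.0]]
wrist_force: [0.0, -0.0, 4.6]
opening: 0.0182
grip_force: 59.4
t: 8.52
tcp_pos: [0.4709, 0.0198, 0.2359]
eef_rot: [[0.992, -0.126, 0.002], [-0.126, -0.992, -0.0], [0.002, -0.0, -1.0]]
wrist_force: [-5.9, -1.5, 18.5]
opening: 0.0182
grip_force: 60.8
```

```bash

python3 -m jog '[[[0,0,-0.002,0],[0,0,0,0]]]'
python3 -m jog '[[[0,0,0,0],[0,0,0,0],[0,0,0,0],[0,0,0,0]]]' -0.1
python3 -m jog '[[[0,0,-0.02,0],[0,0,-0.03,0],[0,0,-0.03,0],[0.02,0,-0.01,0],[0,0,0,0],[0,0,0,0]]]'
python3 -c "
from h import *
go(.5305,.0117,.205)
d=snap('wrist','w5')"
```

```text
t: 8.78
tcp_pos: [0.4703, 0.0198, 0.2362]
eef_rot: [[0.992, -0.126, 0.002], [-0.126, -0.992, -0.0], [0.002, -0.0, -1.0]]
wrist_force: [-2.2, 0.7, 7.4]
opening: 0.0185
grip_force: 59.2
t: 9.28
tcp_pos: [0.4696, 0.0198, 0.2349]
eef_rot: [[0.992, -0.126, -0.0], [-0.126, -0.992, 0.0], [-0.0, 0.0, -1.0]]
wrist_force: [-0.0, 0.0, 0.4]
opening: 0.0468
grip_force: 0.0
t: 10.02
tcp_pos: [0.4888, 0.0173, 0.3242]
eef_rot: [[0.992, -0.126, -0.002], [-0.126, -0.992, 0.0], [-0.002, 0.0, -1.0]]
wrist_force: [-1.1, -0.4, -1.0]
opening: 0.047
grip_force: 0.0
tcp [0.4888 0.0173 0.3242] t 10.025 tool-y angle -97.24 delta tool [0.0424 0.0003 0.1191] open 0.047 grip 0.0 F [-1.1 -0.4 -1. ] tilt z [-2.3e-03  1.0e-04 -1.0e+00]
```

View pics/w5.png

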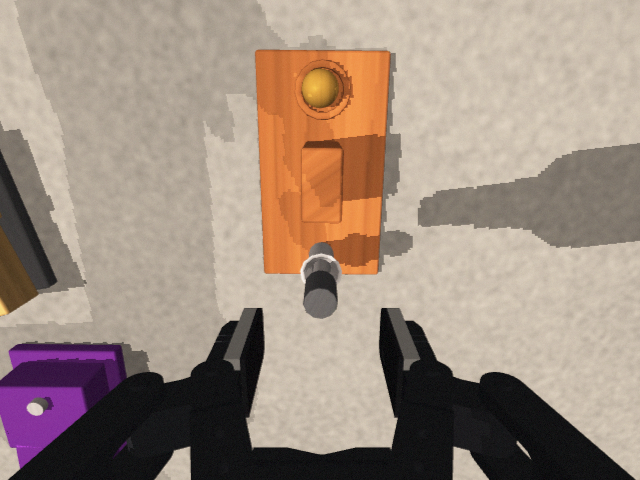

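The punch stands in the tube with its head top at (320,303). The handle top is centred at about (322,186) and the ball is in its pocket at (321,88).

```bash
python3 -c "
from h import *
print('head',at('w5',320,303,.093),'tube',at('w5',320,271,.048),'handle',at('w5',322,186,.068), at('w5',302,150,.068),at('w5',303,222,.068),'ball',at('w5',321,88,.02))"

```

```text
head [0.4691 0.0212 0.093 ] tube [0.4705 0.0211 0.048 ] handle [0.5309 0.0121 0.068 ] [0.5525 0.0207 0.068 ] [0.511  0.0261 0.068 ] ball [0.5862 0.0057 0.02  ]
```

```bash

python3 -m jog '[[[0.0215,0,0,0],[0.0215,0,0,0],[0,0,0.02,0],[0,0,0.035,0],[0,0,0.035,0],[0,0,0.018,0],[0,0,0.01,0],[0,0,0,0],[0,0,0,0]]]'
python3 -c "
from h import *
go(.531,.0121,.205)"
```

```text
t: 11.2
tcp_pos: [0.533, 0.0119, 0.2084]
eef_rot: [[0.992, -0.126, 0.002], [-0.126, -0.992, -0.0], [0.002, -0.0, -1.0]]
wrist_force: [-0.0, -0.8, -0.2]
opening: 0.0471
grip_force: 0.0
tcp [0.533  0.0119 0.2084] t 11.2 tool-y angle -97.23 delta tool [-0.002   0.      0.0034] open 0.0471 grip 0.0 F [-0.  -0.8 -0.2] tilt z [ 0.0022 -0.     -1.    ]
```

```bash

python3 -m jog '[[[-0.001,0,0.003,0],[0,0,0,0]]]'
python3 -m jog '[[[0,0,0,0],[0,0,0,0],[0,0,0,0],[0,0,0,0]]]' 0.46
python3 -m jog '[[[0,0,0,0],[0,0,0,0],[0,0,0,0]]]' 0.5
```

```text
t: 11.45
tcp_pos: [0.5313, 0.012, 0.2046]
eef_rot: [[0.992, -0.126, 0.001], [-0.126, -0.992, -0.0], [0.001, -0.0, -1.0]]
wrist_force: [-0.3, -0.2, 0.2]
opening: 0.0469
grip_force: 0.0
t: 11.95
tcp_pos: [0.5314, 0.012, 0.2045]
eef_rot: [[0.992, -0.126, 0.0], [-0.126, -0.992, -0.0], [0.0, 0.0, -1.0]]
wrist_force: [-0.4, -1.3, 4.0]
opening: 0.0235
grip_force: 29.8
t: 12.32
tcp_pos: [0.5315, 0.012, 0.2046]
eef_rot: [[0.992, -0.126, 0.001], [-0.126, -0.992, -0.0], [0.001, 0.0, -1.0]]
wrist_force: [-1.7, -0.7, 5.7]
opening: 0.0232
grip_force: 59.5
```

```bash

python3 -m jog '[[[0,0,0,0],[0,0,0,0]]]' 0.48
python3 -m jog '[[[0,0,-0.001,0],[0,0,-0.002,0],[0,0,-0.004,0],[0,0,-0.006,0],[0,0,-0.008,0],[0,0,-0.008,0],[0,0,-0.006,0],[0,0,-0.004,0],[0,0,-0.002,0],[0,0,0,0]]]'
python3 -m jog '[[[0,0,-0.002,0],[0,0,-0.004,0],[0,0,-0.003,0],[0,0,-0.001,0],[0,0,0,0]]]'
python3 -c "
from h import *
go(.523,.283,.35)
d=snap('wrist','w6');d=snap('scene','s6')
t=cv2.imread('pics/w6.png');s=cv2.imread('pics/s6.png')
o=np.zeros((600,800,3),np.uint8);o[:360,:480]=cv2.resize(t,(480,360));o[:300,485:785]=cv2.resize(s[220:295,275:350],(300,300),interpolation=2)
cv2.imwrite('pics/c6.png',o)"
```

```text
t: 12.58
tcp_pos: [0.5314, 0.012, 0.2046]
eef_rot: [[0.992, -0.126, 0.001], [-0.126, -0.992, -0.0], [0.001, -0.0, -1.0]]
wrist_force: [-1.7, -0.5, 5.4]
opening: 0.0234
grip_force: 59.5
t: 13.82
tcp_pos: [0.5312, 0.012, 0.2452]
eef_rot: [[0.992, -0.126, 0.0], [-0.126, -0.992, -0.0], [0.0, -0.0, -1.0]]
wrist_force: [0.9, -0.0, -3.8]
opening: 0.0236
grip_force: 58.6
t: 14.45
tcp_pos: [0.5313, 0.012, 0.2553]
eef_rot: [[0.992, -0.126, 0.0], [-0.126, -0.992, 0.0], [0.0, -0.0, -1.0]]
wrist_force: [-0.9, -0.3, -4.4]
opening: 0.0229
grip_force: 58.7
tcp [0.5313 0.012  0.2553] t 14.45 tool-y angle -97.24 delta tool [-0.0423 -0.2678 -0.0947] open 0.0229 grip 58.661144971847534 F [-0.9 -0.3 -4.4] tilt z [ 3.e-04  0.e+00 -1.e+00]
```

View pics/c6.png

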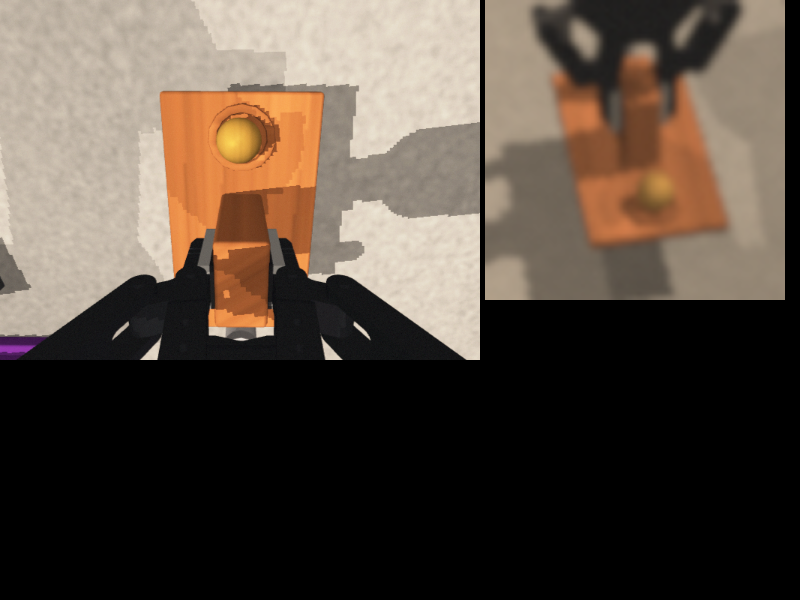

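The tray is lifted, with the ball in its pocket at (238,140) in the crop and the plate level. I'll carry on up and across smoothly.

```bash

python3 -m jog '[[[0,0,-0.002,0],[0,-0.002,-0.005,0],[0,-0.004,-0.009,0],[-0.001,-0.006,-0.013,0],[-0.002,-0.008,-0.016,0],[-0.002,-0.01,-0.016,0],[-0.002,-0.012,-0.014,0],[-0.002,-0.013,-0.01,0],[-0.002,-0.014,-0.006,0],[-0.002,-0.014,-0.003,0]]]'
python3 -m jog '[[[-0.002,-0.014,-0.001,0],[-0.002,-0.014,0,0],[-0.002,-0.014,0,0],[-0.002,-0.014,0,0],[-0.002,-0.014,0,0],[-0.002,-0.014,0,0],[-0.002,-0.014,0,0],[-0.002,-0.012,0,0],[-0.002,-0.01,0,0],[-0.002,-0.009,0,0]]]'
python3 -c "
from h import *
go(.523,.283,.35)"
```

```text
t: 15.8
tcp_pos: [0.5287, 0.0971, 0.3493]
eef_rot: [[0.992, -0.126, -0.0], [-0.126, -0.992, 0.0], [-0.0, -0.0, -1.0]]
wrist_force: [-0.2, 1.1, -4.0]
opening: 0.0233
grip_force: 58.6
t: 17.05
tcp_pos: [0.5251, 0.2271, 0.3502]
eef_rot: [[0.992, -0.126, -0.0], [-0.126, -0.992, -0.0], [-0.0, 0.0, -1.0]]
wrist_force: [0.3, -0.5, -3.2]
opening: 0.0232
grip_force: 58.5
tcp [0.5251 0.2271 0.3502] t 17.05 tool-y angle -97.23 delta tool [-0.0091 -0.0552  0.0002] open 0.0232 grip 58.547011613845825 F [ 0.3 -0.5 -3.2] tilt z [-1.e-04 -1.e-04 -1.e+00]
```

```bash

python3 -m jog '[[[-0.002,-0.009,0,0],[-0.002,-0.009,0,0],[-0.002,-0.009,0,0],[-0.001,-0.008,0,0],[-0.001,-0.007,0,0],[-0.001,-0.006,0,0],[0,-0.004,0,0],[0,-0.002,0,0],[0,-0.001,0,0],[0,0,0,0]]]'
python3 -m jog '[[[0,0,0,0],[0,0,0,0],[0,0,0,0],[0,0,0,0],[0,0,0,0],[0,0,0,0],[0,0,0,0],[0,0,0,0]]]'
python3 -c "
from h import *
go(.523,.283,.35)
d=snap('wrist','w7');d=snap('scene','s7')
t=cv2.imread('pics/w7.png');s=cv2.imread('pics/s7.png')
o=np.zeros((600,800,3),np.uint8);o[:300,:400]=cv2.resize(t,(400,300));o[:600,405:795]=cv2.resize(s[120:270,350:450],(390,600),interpolation=2)
cv2.imwrite('pics/c7.png',o)"
```

```text
t: 18.3
tcp_pos: [0.5232, 0.2821, 0.3502]
eef_rot: [[0.992, -0.126, -0.0], [-0.126, -0.992, -0.0], [-0.0, 0.0, -1.0]]
wrist_force: [-0.3, -0.9, -4.6]
opening: 0.0231
grip_force: 58.5
t: 19.3
tcp_pos: [0.5232, 0.2822, 0.3502]
eef_rot: [[0.992, -0.126, 0.0], [-0.126, -0.992, -0.0], [0.0, 0.0, -1.0]]
wrist_force: [0.3, -0.5, -3.4]
opening: 0.0234
grip_force: 58.6
tcp [0.5232 0.2822 0.3502] t 19.3 tool-y angle -97.23 delta tool [-0.0003 -0.0008  0.0002] open 0.0234 grip 58.55652451515198 F [ 0.3 -0.5 -3.4] tilt z [ 0. -0. -1.]
```

View pics/c7.png

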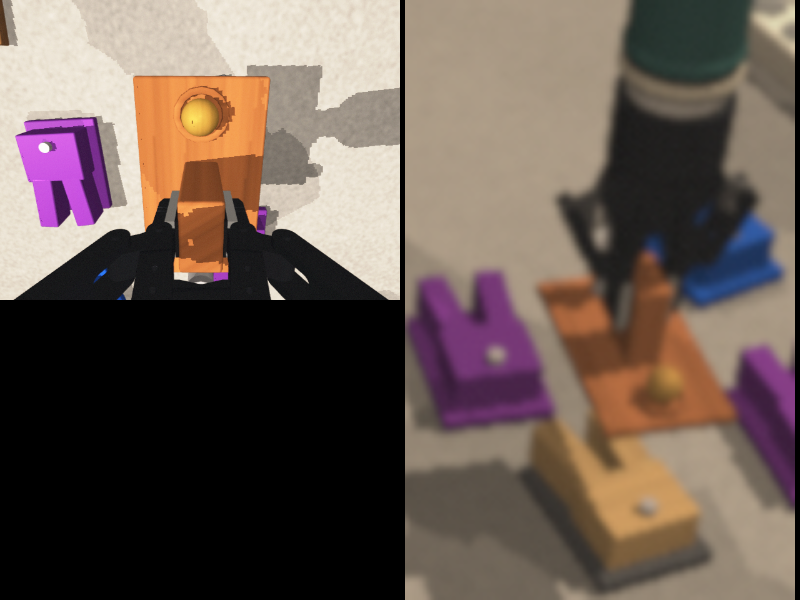

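The tray is level, with its edge at the same wrist row as just after the lift. The ball is in its pocket and the tray hangs over the wooden pin.

```bash
python3 -c "
from h import *
print(ctrl.hand_in())"
```

```text
the job is handed in; nothing more can be done
None
```

I handed the job in at about 19 s with the round punch seated in the tube, the ball in its pocket, and the tray held level and still about 10 cm above the wooden bench pin. The hand-in returned no verdict.

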